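# Offer up the pump cover plate

## Task

The pump's cover plate is kept in the station's spares bay: pull the bay's sloping, bottom-hinged flap fully open, lift the cover plate out, and push the flap back up until it is fully shut. Then hold the plate level over the bare flange, its four holes squarely over the four threaded holes and a finger's width (about 15 mm) of air between plate and flange, ready for the screws, and finish while still holding it there. Leave the tape roll and the jar where they are.

Things in the scene. Friction and masses are not known exactly. Their poses are not given: they have to be found in the camera images.
- station: Fixed grey pump station, 170 mm wide (y). Origin on the work surface below the wall between its halves; +x points from flap end to flange end, z up. x = -130 to 0 mm: spares bay under the flap, floor 5 mm thick, 158 mm wide inside, front wall 31 mm high, cheeks sloping up to the 90 mm back wall. x = 0 to 115 mm: casing 75 mm high carrying the flange. Place and yaw vary.
- flange_center (a point): Centre of the aluminium flange's top face, 95 mm above the work surface, at (60, 0, 95) mm in the station's frame, with its axes. The flange is 96 mm (x) x 120 mm (y), with a round 44 mm opening in the middle and four 8 mm threaded holes at x = +-36, y = +-48 mm from here.
- hinge_line (a point): Middle of the flap's hinge, at (-130, 0, 35) mm in the station's frame, with its axes; the hinge runs along the station's y. A tall yellow cabinet rises close beside the station on its +y side, and a 0.2 m high paper roll lies on its -y side: come in from the flap end, well above it.
- flap (a joint): Flap angle (rad): 0 shut (leaning 65 deg back from upright, over the bay), 1.66 open at its stop (30 deg past upright, away from the bay). Aluminium panel 170 mm wide, 143 mm long, 4 mm thick, 0.25 kg, hinged at its lower edge. No latch, hardly any friction: let go above 1.4 it drops open, below 0.7 it drops shut, gently.
- flap_bar (a point): Middle of the flap's pull bar (moves with the flap): round steel bar 10 mm thick, 80 mm long, parallel to the hinge; 125 mm from the hinge along the panel and 45 mm outward from the panel's plane (40 mm off its face). Shut, it is 129 mm above the work surface and can be pinched from above; opening carries it in an arc over and down, away from the bay.
- plate_grip (a point): Centre of the cover plate's grip, over the plate's middle, 33 mm above its underside; axes are the plate's (z up). Steel plate 96 mm (x) x 120 mm (y) x 5 mm, four 14 mm holes at x = +-36, y = +-48 mm. Grip: black bridge handle, bar 44 mm long (x), 14 mm wide (y), 14 mm high, top 40 mm above the underside. Lies flat on the bay's floor, within 4 deg of square.
- tape_roll: Bystander: roll of masking tape lying flat, 96 mm across, 25 mm high. Origin under its centre.
- jar: Bystander: small jar with a dark lid, 44 mm across, 105 mm high. Origin under its centre.
- plate: The steel cover plate itself, 0.17 to 0.35 kg; origin at the centre of its underside, axes as for its grip.

How it is judged:
By the outcome, as a careful person would: the job done as asked, in the order asked, and still so for the second after the job is handed in, while the arm keeps its last pose, push and grip.
It also fails if it takes over 67 s, if anything falls off the work surface, if the arm or the gripper's body presses on something with over 40 N, if the wrist force passes 120 N, or if a joint passes its speed limit or range.

## Robot

A 6-joint arm with a two-finger parallel gripper is mounted at the origin on a cart in front of the work surface, level with it; the furniture and walls round the work are solid. World frame = base frame: x ahead of the robot, y to its left, z up, the work surface at z = 0. Lengths are in mm, angles in rad, forces in N, time in s.
With the tool pointing down it reaches from about 350 to 775 mm from the base axis. Payload 7.3 kg.
Tool frame: the origin (TCP) lies midway between the tips of the shut fingers; the grasp point (between the pads) lies 19 mm behind it (robot.pinch_z is the distance from the TCP to the grasp point, in mm); z points along the fingers, y is the line along which they close (so a half turn about z gives the same grasp; the last joint's range is limited). The gripper opens to 92 mm and grips with 3 to 60 N. Pads are 19 mm wide; open, the fingers measure 130 mm over their backs; the gripper's body (75 mm by 190 mm) begins 47 mm behind the grasp point.
Start: joints at [1.113, 0.342, 1.524, -0, 1.275, -0.146], TCP at [161.041, 499.711, 226.741] pointing down, gripper open.
Joint ranges: [-2.53, 2.53], [-0.77, 2.02], [0.04, 2.7], [-1, 4.14], [0.28, 2.66], [-3.11, 3.11]. Speed limits (rad/s): [2.57, 2.57, 3.14, 3.14, 3.14, 3.14].

## Interface

Orientations are given as a rotation vector (axis times angle).
In Python, from station import robot gives the robot as it stands.
- The arm moves only by the shell command python3 -m handwheel 'ROWS'. ROWS is text: rows parted by semicolons, each of 7 numbers parted by spaces: the shift along the world's x, y, z scaled (see below), then the turn, a rotation vector about the world's x, y, z scaled (see below), then the opening in per cent of the stroke, from 0 (shut) to 100 (fully open). A call has 1 to 12 rows; each row is the pose to reach, as a shift and turn from the pose commanded when the call began; what a row does not reach only later rows make up. The controller multiplies each number of a shift by 0.25 m and each number of a turn by 45 degrees. A row lasts 1/12 s, in which the tool goes at most 41.7 mm and 7.16 degrees, less where a joint would pass 70% of its speed; a pose out of reach is approached as far as the arm can. A call with a number of a shift or a turn outside -1 to 1 is refused whole. A call with a gripper value outside its range is refused whole. The fingers move at their own pace and stop on an object; the grip force is fixed at half the most. Time passes only in rows, so rows that repeat a pose let the fingers close. It gives the time, the measured TCP pose, the force, the opening and the grip force at its end, in the units of the state.
- robot.read_state(): the state, without advancing time (a new reading comes with each control period).
- robot.snapshot(name): name is "side" or "top" or "wrist"; returns the picture (384x512x3 uint8, red, green, blue); there is no depth.
- robot.calibration(name): a dict with "fx", "fy", "cx", "cy" (pixels), "distortion" ([k1, k2, p1, p2, k3] as OpenCV has them; the pictures are not rectified), "R" (3x3) and "t" (3): a world point X has camera coordinates R X + t. Camera axes: x right, y down, z forward; pixel columns grow to the right and rows downward; lengths in mm; the calibration is good to about 2 mm. A picture is of the moment at which its call begins: read the wrist's pose just before it. calibration takes no time and is no camera call; for the wrist camera it gives the pose at the moment of the call.
- robot.finish_job(): hands the job in; it is judged then, once.
The state is a dict: "time_s": time; "joint_pos": joint angles; "joint_velocities": joint speeds; "tau": joint torques, N m; "tool_pos": TCP position; "tool_rot": TCP orientation; "contact_force": force on the tool from outside, world axes, zero at the start; "moment": the same for the moment, N m; "finger_gap": opening from 0.0 (shut) to 1.0 (fully open); "gripper_force": force on a finger pad.
Only numpy, scipy, OpenCV 4.12 (cv2) and the standard library are available. Lean on these libraries where they do the work, as an engineer would, in place of code of your own. Each camera call takes 0.05 s, during which the arm holds its last target. There are 200 camera calls.

## Working session

There is one attempt and no reset: what is moved stays moved. The work goes in short steps, Python scripts to look and compute and a shell command to move; the robot and the scene stay as the last step left them, time stands still between calls to the robot, and variables do not carry over. Pictures are saved under pics/ and viewed, at most 10 in all, crops included, and the job is handed in when it is done.

```bash
mkdir -p pics; ls; python3 - <<'E'
from station import robot
import cv2, numpy as np
s=robot.read_state(); print({k:np.round(v,3).tolist() for k,v in s.items()})
for n in ("top","side","wrist"):
    c=robot.calibration(n); print(n,{k:np.round(v,3).tolist() for k,v in c.items()})
a=robot.snapshot("top"); b=robot.snapshot("side")
cv2.imwrite("pics/top0.png",cv2.resize(a[:,:,::-1],(800,600),interpolation=cv2.INTER_CUBIC)); cv2.imwrite("pics/side0.png",cv2.resize(b[:,:,::-1],(800,600),interpolation=cv2.INTER_CUBIC))
np.save("top0.npy",a);np.save("side0.npy",b)
E
```

```text
pics
{'time_s': 0.0, 'joint_pos': [1.113, 0.343, 1.525, -0.0, 1.275, -0.146], 'joint_velocities': [0.001, -0.001, -0.0, 0.001, 0.0, 0.001], 'tau': [0.001, -43.123, -24.423, 0.072, 0.056, -0.0], 'tool_pos': [160.817, 499.316, 226.032], 'tool_rot': [-0.488, -3.103, 0.002], 'contact_force': [-0.033, 0.107, -0.099], 'moment': [0.032, 0.03, 0.06], 'gripper_force': 0.0, 'finger_gap': 1.001}
top {'fx': 405.704, 'fy': 405.704, 'cx': 247.864, 'cy': 186.899, 'distortion': [0.051, 0.0, 0.0, 0.0, 0.0], 'R': [[-0.023, -1.0, -0.001], [-0.979, 0.023, -0.202], [0.202, -0.004, -0.979]], 't': [118.112, 584.161, 1011.632]}
side {'fx': 494.569, 'fy': 494.569, 'cx': 248.56, 'cy': 199.544, 'distortion': [-0.047, 0.0, 0.0, 0.0, 0.0], 'R': [[-0.951, -0.309, -0.004], [-0.185, 0.578, -0.795], [0.248, -0.756, -0.606]], 't': [584.526, 128.869, 1104.972]}
wrist {'fx': 320.974, 'fy': 320.974, 'cx': 253.256, 'cy': 192.463, 'distortion': [-0.063, 0.0, 0.0, 0.0, 0.0], 'R': [[0.306, 0.952, -0.001], [0.922, -0.296, 0.25], [0.238, -0.078, -0.968]], 't': [-525.617, -32.321, 388.907]}
```

View pics/top0.png

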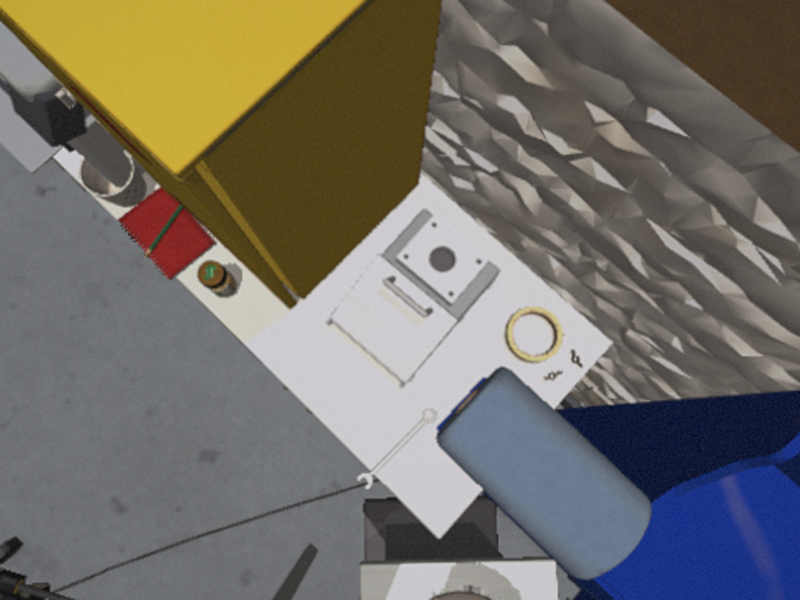

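View pics/side0.png

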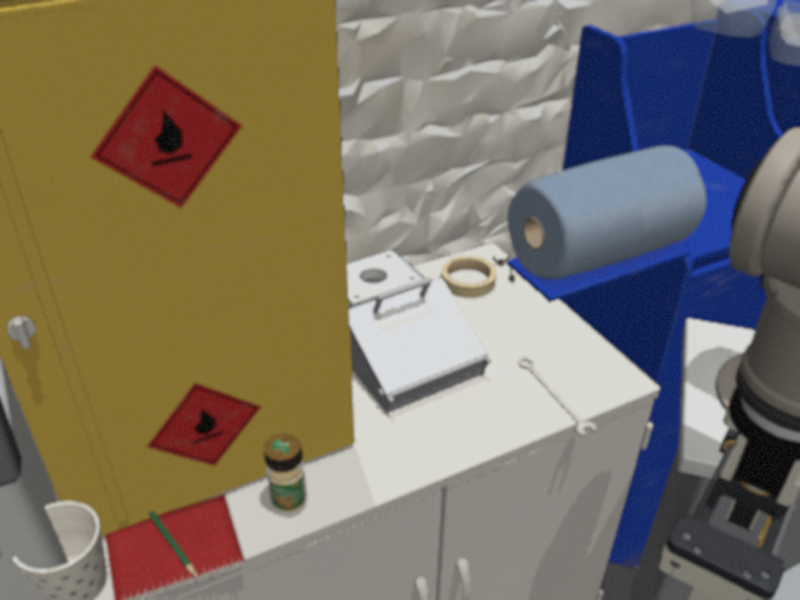

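The top view shows the flange opening at about (442,258), its holes near (434,225), (478,261), (407,257) and (451,294), the bar from (387,282) to (430,312), and the hinge corners at (330,320) and (403,383), all in 800x600 pixels. The side view shows the flap shut, with the bar at about (375–428, 290–308). Next I fit the station pose.

```bash
cat > h.py <<'E'
import numpy as np, cv2
from scipy.optimize import least_squares
from scipy.spatial.transform import Rotation as Ro
def proj(c,X):
    K=np.array([[c["fx"],0,c["cx"]],[0,c["fy"],c["cy"]],[0,0,1.]])
    return cv2.projectPoints(np.atleast_2d(X).astype(float),cv2.Rodrigues(np.array(c["R"]))[0],np.array(c["t"],float),K,np.array(c["distortion"]))[0].reshape(-1,2)
def place(p,X):
    "p=(x,y,yaw) of a frame on the table; X local"
    c,s=np.cos(p[2]),np.sin(p[2]); X=np.atleast_2d(X).astype(float)
    return np.c_[p[0]+c*X[:,0]-s*X[:,1],p[1]+s*X[:,0]+c*X[:,1],X[:,2]]
def fit(c,X,uv,p0):
    r=least_squares(lambda p:(proj(c,place(p,X))-uv).ravel()*[1],p0,x_scale=[100,100,1]); return r.x,r.fun.reshape(-1,2)
def blob(img,uv,r=5):
    "dark blob centroid near uv"
    g=img.mean(2); u,v=np.round(uv).astype(int); w=g[v-r:v+r+1,u-r:u+r+1]; m=np.clip(np.percentile(w,70)-15-w,0,None)
    yy,xx=np.mgrid[v-r:v+r+1,u-r:u+r+1]; return np.array([(m*xx).sum(),(m*yy).sum()])/m.sum()
HO=np.array([[60,0,95],[96,48,95],[96,-48,95],[24,48,95],[24,-48,95]])
E
python3 - <<'E'
from h import *
from station import robot
c=robot.calibration("top"); img=np.load("top0.npy"); k=1/1.5625
uv=np.array([[442,258],[434,225],[478,261],[407,257],[451,294]])*k
b=np.array([blob(img,u,12 if i==0 else 3) for i,u in enumerate(uv)])
print((b/k).round(1))
p,r=fit(c,HO,b,[600,50,-.7]); print(p,np.degrees(p[2]),r.round(2))
ang=np.radians(25) # flap inclination from horizontal when shut: leaning 65 from upright
L=lambda s,n,y:[-130+s*np.cos(ang)-n*np.sin(ang),y,35+s*np.sin(ang)+n*np.cos(ang)]
pts=np.array([L(125,45,40),L(125,45,-40),L(0,0,85),L(0,0,-85),L(143,0,85),L(143,0,-85)])
print(pts.round(0).tolist()); W=place(p,pts);print(W.round(1).tolist())
for n in("top","side"): print(n,(proj(robot.calibration(n),np.r_[W,place(p,HO)])/k).round(0).tolist())
im=cv2.resize(img[100:280,180:420,::-1],None,fx=3.3,fy=3.3,interpolation=cv2.INTER_CUBIC)
for q in proj(c,np.r_[W,place(p,HO)]): cv2.circle(im,tuple(np.round((q-[180,100]+.5)*3.3).astype(int)),3,(0,0,255),1)
cv2.imwrite("pics/c1.png",im)
E
```

```text
[[441.9 258.3]
 [433.5 224.1]
 [478.2 260.8]
 [405.3 255.9]
 [450.7 293.5]]
[589.37242614  53.52595765  -0.73266074] -41.97836840153799 [[-0.02  0.04]
 [ 0.02  0.14]
 [ 0.04 -0.07]
 [ 0.16  0.1 ]
 [-0.2  -0.2 ]]
[[-36.0, 40.0, 129.0], [-36.0, -40.0, 129.0], [-130.0, 85.0, 35.0], [-130.0, -85.0, 35.0], [-0.0, 85.0, 95.0], [-0.0, -85.0, 95.0]]
[[589.6, 107.2, 128.6], [536.1, 47.7, 128.6], [549.6, 203.7, 35.0], [435.9, 77.3, 35.0], [645.9, 117.0, 95.4], [532.2, -9.4, 95.4]]
top [[386.0, 282.0], [424.0, 314.0], [330.0, 317.0], [406.0, 383.0], [379.0, 253.0], [459.0, 319.0], [442.0, 258.0], [434.0, 224.0], [478.0, 261.0], [406.0, 256.0], [450.0, 293.0]]
side [[381.0, 297.0], [429.0, 281.0], [387.0, 397.0], [488.0, 356.0], [343.0, 313.0], [441.0, 279.0], [374.0, 276.0], [335.0, 273.0], [389.0, 256.0], [357.0, 297.0], [412.0, 278.0]]
```

View pics/c1.png

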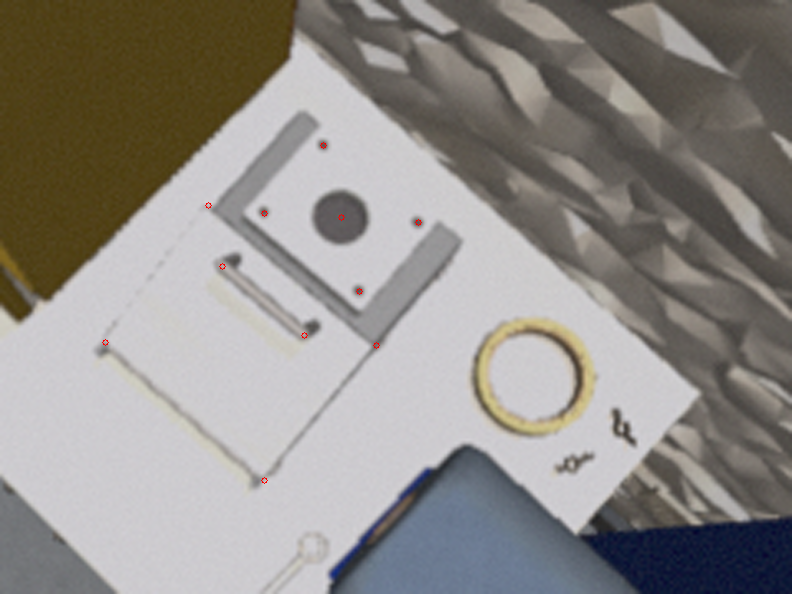

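The station fits at (589.4, 53.5) with a yaw of −41.98° and residuals of 0.2 px or less. The bar is at (562.9, 77.4, 128.6). I'll approach along the station's x from the flap end and turn the tool from 72° to 138°.

```bash
python3 -m handwheel '.8 -.84 .08 0 0 .9 50;.8 -.84 .08 0 0 .9 50;.8 -.84 .08 0 0 .9 50;.8 -.84 .08 0 0 .9 50;.8 -.84 .08 0 0 .9 50;.8 -.84 .08 0 0 .9 50;.8 -.84 .08 0 0 .9 50;.8 -.84 .08 0 0 .9 50'
```

```text
time_s: 0.77
tool_pos: [362.4, 287.5, 246.8]
tool_rot: [-0.62, 3.08, -0.001]
contact_force: [1.4, 1.5, -0.4]
finger_gap: 0.511
gripper_force: 0.0
```

```bash
python3 -m handwheel '.8 -.84 -.1 0 0 .56 50;.8 -.84 -.1 0 0 .56 50;.8 -.84 -.1 0 0 .56 50;.8 -.84 -.1 0 0 .56 50;.8 -.84 -.1 0 0 .56 50;.8 -.84 -.1 0 0 .56 50;.8 -.84 -.1 0 0 .56 50;.8 -.84 -.1 0 0 .56 50;.8 -.84 -.1 0 0 .56 50;.8 -.84 -.28 0 0 .56 50;.8 -.84 -.28 0 0 .56 50'
python3 - <<'E'
from h import *
from station import robot
s=robot.read_state(); R=Ro.from_rotvec(s["tool_rot"]).as_matrix(); print(s["tool_pos"],R.round(3).tolist(),s["contact_force"])
im=np.ascontiguousarray(robot.snapshot("wrist")[:,:,::-1]); c=robot.calibration("wrist")
p=[589.37,53.53,-.7327]
for q in proj(c,place(p,[[-36,40,128.6],[-36,-40,128.6],[-36,0,128.6],*HO])): cv2.circle(im,tuple(np.round(q).astype(int)),3,(0,0,255),1)
cv2.imwrite("pics/w1.png",im)
E
```

```text
time_s: 1.68
tool_pos: [557.4, 80.3, 171.6]
tool_rot: [1.27, -2.864, -0.007]
contact_force: [-1.6, 0.5, -1.3]
finger_gap: 0.499
gripper_force: 0.0
[557.35464666  80.31453101 171.60947218] [[-0.671, -0.741, -0.01], [-0.741, 0.671, 0.001], [0.006, 0.008, -1.0]] [-1.56857782  0.54093924 -1.2717019 ]
```

View pics/w1.png

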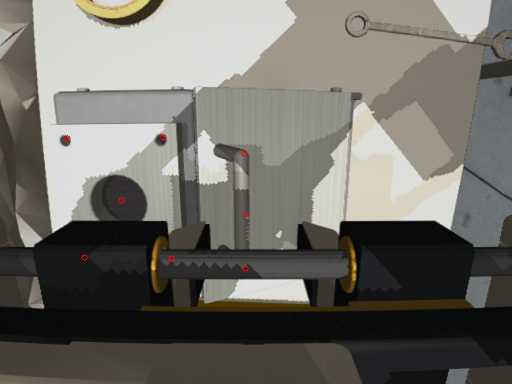

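The wrist view shows the pull bar at column 242 between the open fingers, and the predicted points match within about 4 px. Now I descend and pinch.

```bash
python3 -m handwheel '.008 -.009 -.1 0 0 0 50;.008 -.009 -.2 0 0 0 50;.008 -.009 -.265 0 0 0 50;.008 -.009 -.265 0 0 0 50;.008 -.009 -.265 0 0 0 0;.008 -.009 -.265 0 0 0 0;.008 -.009 -.265 0 0 0 0;.008 -.009 -.265 0 0 0 0;.008 -.009 -.265 0 0 0 0;.008 -.009 -.265 0 0 0 0'
```

```text
time_s: 2.57
tool_pos: [563.8, 77.1, 111.4]
tool_rot: [-1.273, 2.87, -0.002]
contact_force: [6.1, -7.6, 7.4]
finger_gap: 0.113
gripper_force: 4.8
```

```bash
cat > arc.py <<'E'
from h import *
ex=np.array([.7434,-.6688,0]);ey=np.array([.6688,.7434,0]);ez=np.array([0,0,1.])
def tcp(f,d):
    a=np.radians(44.8)+f; g=132.9*(np.cos(a)*ex+np.sin(a)*ez)
    down=-(np.cos(d)*ez-np.sin(d)*ex)   # tool leaning to -x by d
    return g+19*down
def rows(fs,f0,grip):
    tilt=lambda f:np.radians(25)*f/1.62
    out=[]
    for f in fs:
        s=(tcp(f,tilt(f))-tcp(f0,tilt(f0)))/250; t=-(np.degrees(tilt(f)-tilt(f0))/45)*ey
        out.append(" ".join(f"{v:.3f}".rstrip("0") if abs(v)>5e-4 else "0" for v in [*s,*t])+f" {grip}")
    return ";".join(out)
E
python3 -c "
from arc import *
F=np.linspace(0,1.62,21)
print(rows(F[1:11],0,0));print(rows(list(F[11:21])+[1.62],F[10],0))"; python3 -c "
from station import robot;s=robot.read_state();print(s['tool_pos'],s['contact_force'],s['joint_pos'])"
```

```text
-0.022 0.02 0.029 -0.019 -0.021 0 0;-0.046 0.041 0.056 -0.037 -0.041 0 0;-0.072 0.064 0.08 -0.056 -0.062 0 0;-0.098 0.088 0.101 -0.074 -0.083 0 0;-0.126 0.114 0.119 -0.093 -0.103 0 0;-0.155 0.14 0.133 -0.111 -0.124 0 0;-0.185 0.166 0.145 -0.13 -0.145 0 0;-0.215 0.194 0.153 -0.149 -0.165 0 0;-0.246 0.221 0.158 -0.167 -0.186 0 0;-0.277 0.249 0.159 -0.186 -0.206 0 0
-0.031 0.028 -0.002 -0.019 -0.021 0 0;-0.061 0.055 -0.008 -0.037 -0.041 0 0;-0.091 0.082 -0.017 -0.056 -0.062 0 0;-0.121 0.108 -0.03 -0.074 -0.083 0 0;-0.149 0.134 -0.045 -0.093 -0.103 0 0;-0.176 0.159 -0.064 -0.111 -0.124 0 0;-0.203 0.182 -0.086 -0.13 -0.145 0 0;-0.227 0.205 -0.111 -0.149 -0.165 0 0;-0.251 0.225 -0.138 -0.167 -0.186 0 0;-0.272 0.245 -0.168 -0.186 -0.206 0 0;-0.272 0.245 -0.168 -0.186 -0.206 0 0
[563.79806623  77.14503856 111.36477014] [ 6.06458092 -7.58045872  7.37096042] [ 1.63222684e-03  5.33060847e-01  1.55921643e+00 -6.36450786e-04
  1.04709334e+00 -2.40387365e+00]
```

```bash
python3 -m handwheel '-.022 .02 .029 -.019 -.021 0 0;-.046 .041 .056 -.037 -.041 0 0;-.072 .064 .08 -.056 -.062 0 0;-.098 .088 .101 -.074 -.083 0 0;-.126 .114 .119 -.093 -.103 0 0;-.155 .14 .133 -.111 -.124 0 0;-.185 .166 .145 -.13 -.145 0 0;-.215 .194 .153 -.149 -.165 0 0;-.246 .221 .158 -.167 -.186 0 0;-.277 .249 .159 -.186 -.206 0 0'
```

```text
time_s: 3.4
tool_pos: [495.2, 139.8, 152.0]
tool_rot: [-1.229, 2.772, -0.307]
contact_force: [2.4, 0.3, 1.4]
finger_gap: 0.103
gripper_force: 30.0
```

```bash
python3 -m handwheel '-.031 .028 -.002 -.019 -.021 0 0;-.061 .055 -.008 -.037 -.041 0 0;-.091 .082 -.017 -.056 -.062 0 0;-.121 .108 -.03 -.074 -.083 0 0;-.149 .134 -.045 -.093 -.103 0 0;-.176 .159 -.064 -.111 -.124 0 0;-.203 .182 -.086 -.13 -.145 0 0;-.227 .205 -.111 -.149 -.165 0 0;-.251 .225 -.138 -.167 -.186 0 0;-.272 .245 -.168 -.186 -.206 0 0;-.272 .245 -.168 -.186 -.206 0 0'
python3 - <<'E'
from h import *
from station import robot
a=robot.snapshot("top"); np.save("top1.npy",a)
cv2.imwrite("pics/t1.png",cv2.resize(a[90:300,150:430,::-1],None,fx=2.8,fy=2.8,interpolation=cv2.INTER_CUBIC))
E
```

```text
time_s: 4.32
tool_pos: [425.9, 203.0, 107.8]
tool_rot: [-1.18, 2.653, -0.586]
contact_force: [2.9, 3.8, -0.5]
finger_gap: 0.098
gripper_force: 30.0
```

View pics/t1.png

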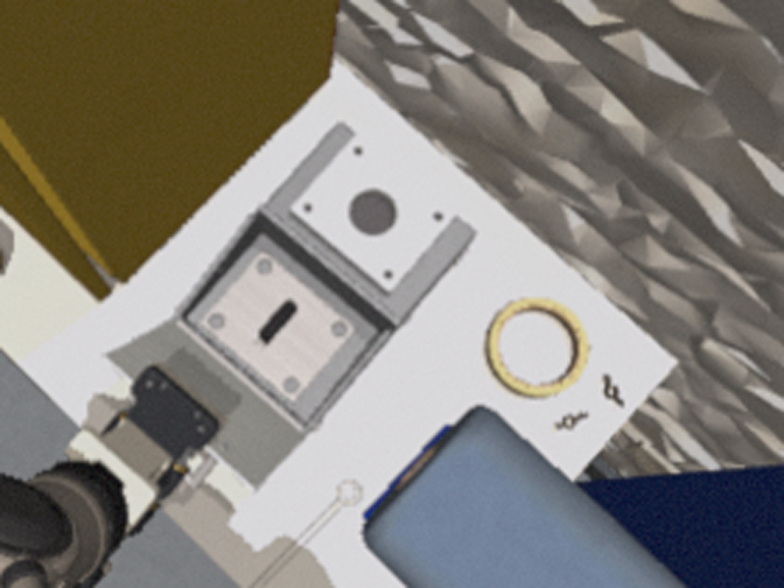

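The top view shows the flap open and the plate in the bay, with its holes at crop px (264,266), (217,321), (339,328) and (291,384) and its handle at (278,321). Next I measure the plate and release the bar.

```bash
python3 -m handwheel '0 0 0 0 0 0 50;0 0 0 0 0 0 50;0 0 0 0 0 0 50;0 0 0 0 0 0 50;-.04 .036 .12 0 0 0 50;-.08 .072 .24 0 0 0 50;-.12 .108 .36 0 0 0 50;-.12 .108 .5 0 0 0 50;-.12 .108 .5 0 0 0 50'
python3 - <<'E'
from h import *
from station import robot
c=robot.calibration("top"); img=np.load("top1.npy")
uv=np.array([[264,266],[217,321],[339,328],[291,384]])/2.8+[150,90]-.3
b=np.array([blob(img,u,4) for u in uv]); print(uv.round(1).tolist(),b.round(1).tolist())
H=np.array([[36,48,10],[-36,48,10],[36,-48,10],[-36,-48,10.]])
for q in(uv,b):
    p,r=fit(c,H,q,[541,97,-.73]); print(p.round(3),np.degrees(p[2]),r.round(2).tolist())
    d=p[:2]-[589.37,53.53]; print("station",d@[.7434,-.6688],d@[.6688,.7434], "handle px",(proj(c,place(p,[[0,0,45]]))-[150,90])*2.8)
s=robot.read_state();print(s["tool_pos"],s["tool_rot"],s["joint_pos"])
E
```

```text
time_s: 5.12
tool_pos: [397.8, 229.7, 239.6]
tool_rot: [-1.173, 2.648, -0.584]
contact_force: [1.0, 1.7, 0.7]
finger_gap: 0.504
gripper_force: 0.0
[[244.0, 184.7], [227.2, 204.3], [270.8, 206.8], [253.6, 226.8]] [[244.4, 183.7], [226.4, 204.1], [271.9, 206.4], [254.0, 227.7]]
[544.693 102.853  -0.727] -41.62726826648839 [[0.05, -0.04], [-0.2, -0.07], [-0.02, 0.02], [0.16, 0.08]]
station -66.20000447339531 6.786926935498873 handle px [[276.86752526 317.79661517]]
[545.201 102.06   -0.728] -41.69908368679684 [[-0.09, 0.79], [0.91, -0.06], [-0.84, 0.32], [0.01, -1.0]]
station -65.29202877511794 6.537638348286632 handle px [[277.69073395 317.24795839]]
[397.82770099 229.67136613 239.59190135] [-1.17276997  2.6484917  -0.5836196 ] [ 0.645001    0.19197754  1.78369604 -0.48051262  1.11539686 -1.5558304 ]
```

```bash
cat >> h.py <<'E'
def down(yaw):
    "tool pointing down with its y axis at yaw (deg)"
    a=np.radians(yaw); return Ro.from_matrix(np.c_[[-np.sin(a),np.cos(a),0],[np.cos(a),np.sin(a),0],[0,0,-1]])
def step(s,pos,R):
    t=(R*Ro.from_rotvec(s["tool_rot"]).inv()).as_rotvec(degrees=True)/45
    return ((np.array(pos)-s["tool_pos"])/250).round(3).tolist(),t.round(3).tolist()
E
python3 - <<'E'
from h import *
from station import robot
s=robot.read_state()
print(step(s,[470,165,270],down(96)))
print(step(dict(tool_pos=[470,165,270],tool_rot=down(96).as_rotvec()),[544.7,102.8,150],down(52)))
E
```

```text
([0.289, -0.259, 0.122], [0.503, 0.271, -0.913])
([0.299, -0.249, -0.48], [-0.0, -0.0, -0.978])
```

```bash
python3 -m handwheel '.1 -.09 .122 .13 .07 -.23 45;.289 -.259 .122 .503 .271 -.913 45;.289 -.259 .122 .503 .271 -.913 45;.289 -.259 .122 .503 .271 -.913 45;.289 -.259 .122 .503 .271 -.913 45;.289 -.259 .122 .503 .271 -.913 45;.289 -.259 .122 .503 .271 -.913 45;.289 -.259 .122 .503 .271 -.913 45;.289 -.259 .122 .503 .271 -.913 45'
python3 -m handwheel '.3 -.25 0 0 0 -.978 45;.3 -.25 0 0 0 -.978 45;.3 -.25 -.1 0 0 -.978 45;.3 -.25 -.2 0 0 -.978 45;.3 -.25 -.3 0 0 -.978 45;.3 -.25 -.4 0 0 -.978 45;.3 -.25 -.48 0 0 -.978 45;.3 -.25 -.48 0 0 -.978 45;.3 -.25 -.48 0 0 -.978 45;.3 -.25 -.48 0 0 -.978 45'
python3 - <<'E'
from h import *
from station import robot
s=robot.read_state(); print(s["tool_pos"],s["contact_force"]); c=robot.calibration("wrist")
im=np.ascontiguousarray(robot.snapshot("wrist")[:,:,::-1]); np.save("w2.npy",im)
p=[544.7,102.85,-.7265]
for q in proj(c,place(p,[[36,48,10],[-36,48,10],[36,-48,10],[-36,-48,10.],[22,0,45],[-22,0,45]])): cv2.circle(im,tuple(np.round(q).astype(int)),3,(0,0,255),1)
cv2.imwrite("pics/w2.png",im)
print(step(s,[544.7,102.85,60],down(48.4)))
E
```

```text
time_s: 5.87
tool_pos: [468.1, 162.1, 263.2]
tool_rot: [0.169, -3.127, -0.002]
contact_force: [-0.3, -0.6, -0.0]
finger_gap: 0.451
gripper_force: 0.0
time_s: 6.7
tool_pos: [543.6, 101.2, 145.1]
tool_rot: [-1.012, -2.968, -0.01]
contact_force: [-1.1, 0.1, -0.7]
finger_gap: 0.448
gripper_force: 0.0
[543.62332033 101.1842757  145.0628619 ] [-1.09210461  0.1098819  -0.7035798 ]
([0.004, 0.007, -0.34], [-0.01, -0.004, -0.088])
```

View pics/w2.png

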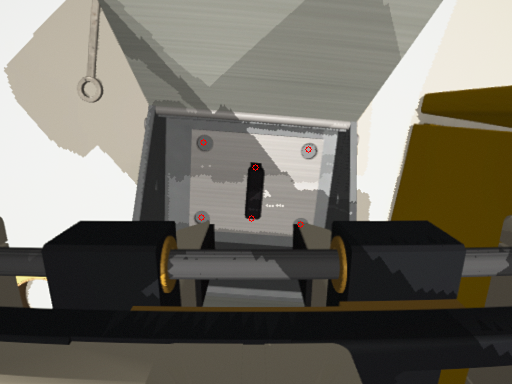

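The plate's predicted points match the wrist view within about 1 px: holes at (204,143), (308,150), (201,217) and (300,224), and the handle in columns 246–262. I descend in two steps.

```bash
python3 -m handwheel '.004 .007 -.1 -.01 -.004 -.088 45;.004 .007 -.2 -.01 -.004 -.088 45;.004 .007 -.34 -.01 -.004 -.088 45;.004 .007 -.34 -.01 -.004 -.088 45;.004 .007 -.34 -.01 -.004 -.088 45;.004 .007 -.34 -.01 -.004 -.088 45'
python3 - <<'E'
from h import *
from station import robot
s=robot.read_state(); print(s["tool_pos"],s["contact_force"])
print(step(s,[544.7,102.85,20.5],down(48.4)))
E
```

```text
time_s: 7.25
tool_pos: [545.5, 102.6, 61.0]
tool_rot: [1.119, 2.935, 0.002]
contact_force: [0.3, 0.1, 0.2]
finger_gap: 0.448
gripper_force: 0.0
[545.46572207 102.59608786  60.96626411] [0.2765797  0.09622766 0.22913803]
([-0.003, 0.001, -0.162], [-0.001, 0.001, 0.003])
```

```bash
python3 -m handwheel '-.002 .001 -.08 0 0 0 45;-.002 .001 -.13 0 0 0 45;-.002 .001 -.162 0 0 0 45;-.002 .001 -.162 0 0 0 45;-.002 .001 -.162 0 0 0 0;-.002 .001 -.162 0 0 0 0;-.002 .001 -.162 0 0 0 0;-.002 .001 -.162 0 0 0 0;-.002 .001 -.162 0 0 0 0;-.002 .001 -.162 0 0 0 0;-.002 .001 -.162 0 0 0 0;-.002 .001 -.162 0 0 0 0'
```

```text
time_s: 8.25
tool_pos: [543.9, 102.7, 18.9]
tool_rot: [-1.12, -2.934, -0.0]
contact_force: [-1.6, -0.2, 5.6]
finger_gap: 0.148
gripper_force: 30.0
```

```bash
python3 -m handwheel '0 0 .04 0 0 0 0;0 0 .1 0 0 0 0;0 0 .18 0 0 0 0;0 0 .28 0 0 0 0;0 0 .38 0 0 0 0;0 0 .48 0 0 0 0;0 0 .58 0 0 0 0;0 0 .68 0 0 0 0;0 0 .77 0 0 0 0;0 0 .84 0 0 0 0;0 0 .84 0 0 0 0'
python3 - <<'E'
from h import *
from station import robot
s=robot.read_state(); print(s["tool_pos"],s["contact_force"]); c=robot.calibration("wrist")
im=np.ascontiguousarray(robot.snapshot("wrist")[:,:,::-1])
ex=np.array([.7434,-.6688]);ey=np.array([.6688,.7434])
t=np.array(s["tool_pos"][:2])-[589.37,53.53]; print("station",t@ex,t@ey)
tgt=np.array([589.37,53.53])-322*ex; print(tgt,step(s,[*tgt,s["tool_pos"][2]],down(48.02)))
# predicted plate
p=[s["tool_pos"][0]+.8,s["tool_pos"][1]+.15,-.7265]; z=s["tool_pos"][2]-14+5
for q in proj(c,place(p,[[36,48,z],[-36,48,z],[36,-48,z],[-36,-48,z],[22,0,z+35],[-22,0,z+35]])): cv2.circle(im,tuple(np.round(q).astype(int)),3,(0,0,255),1)
cv2.imwrite("pics/w3.png",im)
E
```

```text
time_s: 9.17
tool_pos: [544.9, 102.8, 232.2]
tool_rot: [1.119, 2.932, 0.004]
contact_force: [0.8, -0.5, -2.9]
finger_gap: 0.146
gripper_force: 30.0
[544.88628888 102.81104231 232.16509579] [ 0.8005441  -0.48657318 -2.92730462]
station -66.02835193939245 6.884820856247965
[349.9952 268.8836] ([-0.78, 0.664, 0.0], [-0.001, 0.005, -0.004])
```

View pics/w3.png

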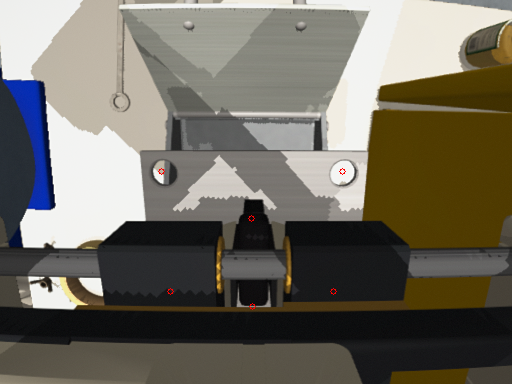

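The plate is held level, with its near holes at (164,172) and (342,172), within 3 px of where the model predicts. I carry it high over the open flap to the outside.

```bash
python3 -m handwheel '-.06 .05 0 0 0 0 0;-.16 .136 0 0 0 0 0;-.27 .23 0 0 0 0 0;-.38 .323 0 0 0 0 0;-.49 .417 0 0 0 0 0;-.6 .51 0 0 0 0 0;-.69 .587 0 0 0 0 0;-.75 .638 0 0 0 0 0;-.78 .664 0 0 0 0 0;-.78 .664 0 0 0 0 0'
cat > push.py <<'E'
from h import *
ex=np.array([.7434,-.6688,0]);ez=np.array([0,0,1.]);O=np.array([589.37,53.53,0])
def tool(f,back,gap):
    "tool point when bar is at flap angle f, bar 'back' mm ahead of tool, plate top gap mm below bar"
    a=np.radians(44.8)+f
    return O+ex*(-130+132.9*np.cos(a)-back)+ez*(35+132.9*np.sin(a)-5-gap-5+14)
E
python3 - <<'E'
from push import *
from station import robot
s=robot.read_state(); print(s["tool_pos"],s["contact_force"])
print(step(s,tool(1.66,80,6),down(48.02)), tool(1.66,80,6))
c=robot.snapshot("side"); cv2.imwrite("pics/s2.png",cv2.resize(c[130:330,150:450,::-1],None,fx=2.6,fy=2.6))
E
```

```text
time_s: 10.05
tool_pos: [346.6, 269.3, 227.1]
tool_rot: [-1.115, -2.932, 0.003]
contact_force: [-0.3, 0.0, -3.6]
finger_gap: 0.151
gripper_force: 30.0
[346.60698495 269.28420548 227.10470941] [-0.26846211  0.01322485 -3.56859723]
([0.044, -0.029, -0.434], [0.0, -0.006, -0.008]) [357.67119296 261.97789097 118.58452253]
```

View pics/s2.png

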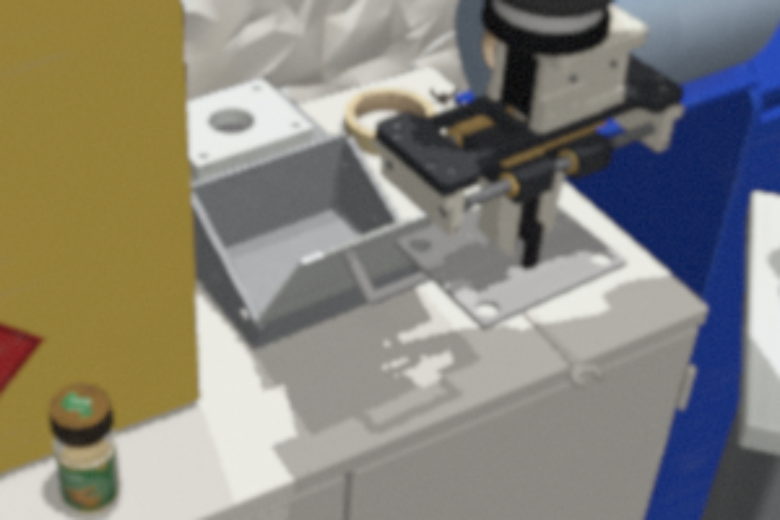

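The side view shows the plate held level outside the open flap and the bay empty. I descend behind the bar.

```bash
python3 -m handwheel '.01 -.01 -.06 0 0 0 0;.03 -.02 -.16 0 0 0 0;.044 -.029 -.27 0 0 0 0;.044 -.029 -.36 0 0 0 0;.044 -.029 -.42 0 0 0 0;.044 -.029 -.44 0 0 0 0;.044 -.029 -.44 0 0 0 0;.044 -.029 -.44 0 0 0 0'
python3 - <<'E'
from push import *
from station import robot
s=robot.read_state(); p=np.array(s["tool_pos"]); print(p,s["contact_force"],step(s,p,down(48.02))[1])
def out(Ts,p0): print(";".join(" ".join(f"{v:.3f}" for v in (t-p0)/250)+" 0 0 0 0" for t in Ts))
B=lambda f:28; G=lambda f:4+10*(1.66-f)/1.1
A=[tool(1.66,b,6) for b in(72,60,48,38,32,28)]
out(A,p)
F=np.linspace(1.66,.56,23); p1=tool(1.66,28,6)
out([tool(f,B(f),G(f)) for f in F[1:13]],p1)
p2=tool(F[12],B(F[12]),G(F[12]))
out([tool(f,B(f),G(f)) for f in F[13:]]+[tool(.56,90,12)],p2)
E
```

```text
time_s: 10.77
tool_pos: [360.5, 261.1, 118.5]
tool_rot: [-1.121, -2.933, 0.0]
contact_force: [-0.0, 0.0, -2.5]
finger_gap: 0.149
gripper_force: 30.0
[360.45191917 261.13258945 118.48570618] [-0.03697649  0.04278147 -2.45242297] [-0.001, -0.002, -0.003]
0.013 -0.018 0.000 0 0 0 0;0.048 -0.050 0.000 0 0 0 0;0.084 -0.082 0.000 0 0 0 0;0.114 -0.109 0.000 0 0 0 0;0.132 -0.125 0.000 0 0 0 0;0.144 -0.136 0.000 0 0 0 0
0.013 -0.012 0.026 0 0 0 0;0.027 -0.024 0.043 0 0 0 0;0.041 -0.037 0.059 0 0 0 0;0.057 -0.051 0.075 0 0 0 0;0.072 -0.065 0.089 0 0 0 0;0.089 -0.080 0.102 0 0 0 0;0.106 -0.095 0.114 0 0 0 0;0.123 -0.111 0.125 0 0 0 0;0.141 -0.127 0.134 0 0 0 0;0.159 -0.143 0.143 0 0 0 0;0.178 -0.160 0.150 0 0 0 0;0.197 -0.177 0.156 0 0 0 0
0.019 -0.017 0.005 0 0 0 0;0.039 -0.035 0.008 0 0 0 0;0.058 -0.052 0.010 0 0 0 0;0.078 -0.070 0.011 0 0 0 0;0.097 -0.088 0.010 0 0 0 0;0.117 -0.105 0.008 0 0 0 0;0.137 -0.123 0.005 0 0 0 0;0.157 -0.141 0.000 0 0 0 0;0.176 -0.158 -0.005 0 0 0 0;0.196 -0.176 -0.013 0 0 0 0;0.011 -0.010 -0.005 0 0 0 0
```

```bash
python3 -m handwheel '.013 -.015 0 0 0 0 0;.045 -.045 0 0 0 0 0;.08 -.078 0 0 0 0 0;.11 -.105 0 0 0 0 0;.13 -.123 0 0 0 0 0;.14 -.133 0 0 0 0 0;.14 -.133 0 0 0 0 0'
python3 -m handwheel '.013 -.012 .026 0 0 0 0;.027 -.024 .043 0 0 0 0;.041 -.037 .059 0 0 0 0;.057 -.051 .075 0 0 0 0;.072 -.065 .089 0 0 0 0;.089 -.08 .102 0 0 0 0;.106 -.095 .114 0 0 0 0;.123 -.111 .125 0 0 0 0;.141 -.127 .134 0 0 0 0;.159 -.143 .143 0 0 0 0;.178 -.16 .15 0 0 0 0;.197 -.177 .156 0 0 0 0'
python3 - <<'E'
from push import *
from station import robot
s=robot.read_state(); p=np.array(s["tool_pos"]); print(p,tool(1.06,28,9.5),s["contact_force"])
c=robot.snapshot("side"); cv2.imwrite("pics/s3.png",cv2.resize(c[130:330,150:450,::-1],None,fx=2.6,fy=2.6))
E
```

```text
time_s: 11.35
tool_pos: [395.3, 227.5, 118.3]
tool_rot: [-1.122, -2.932, 0.0]
contact_force: [0.7, 1.5, -3.0]
finger_gap: 0.148
gripper_force: 30.0
time_s: 12.35
tool_pos: [444.4, 183.4, 157.4]
tool_rot: [-1.12, -2.933, 0.0]
contact_force: [-1.0, 0.1, -2.9]
finger_gap: 0.152
gripper_force: 30.0
[444.36237518 183.40963753 157.3537347 ] [445.45451644 183.00360157 157.54568334] [-0.97751352  0.14611702 -2.94782434]
```

View pics/s3.png

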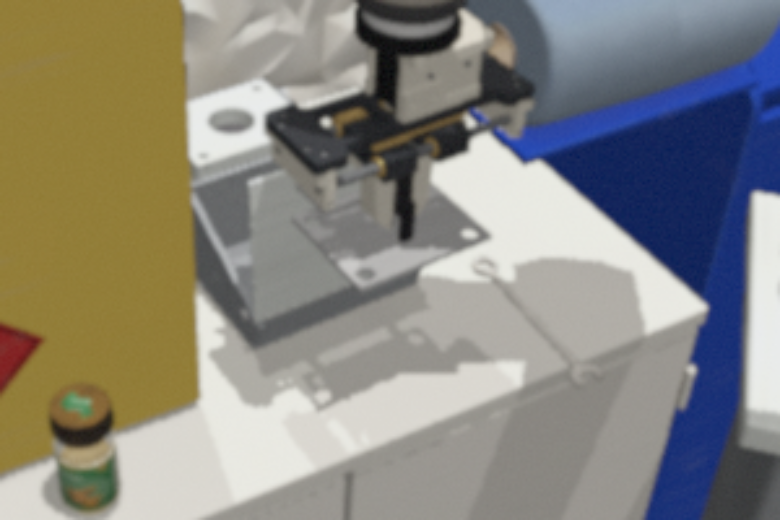

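The side view shows the flap near upright, its edge at crop (250–265, 175–320), with the plate still level behind it. I keep pushing to about 0.56 rad and then retreat.

```bash
python3 -m handwheel '.019 -.017 .005 0 0 0 0;.039 -.035 .008 0 0 0 0;.058 -.052 .01 0 0 0 0;.078 -.07 .011 0 0 0 0;.097 -.088 .01 0 0 0 0;.117 -.105 .008 0 0 0 0;.137 -.123 .005 0 0 0 0;.157 -.141 0 0 0 0 0;.176 -.158 -.005 0 0 0 0;.196 -.176 -.013 0 0 0 0'
python3 -m handwheel '-.04 .036 0 0 0 0 0;-.13 .117 0 0 0 0 0;-.24 .216 0 0 0 0 0;-.3 .27 .05 0 0 0 0;-.34 .306 .15 0 0 0 0;-.34 .306 .25 0 0 0 0;-.34 .306 .3 0 0 0 0;-.34 .306 .3 0 0 0 0;-.34 .306 .3 0 0 0 0'
python3 - <<'E'
from push import *
from station import robot
s=robot.read_state(); p=np.array(s["tool_pos"]); print(p,s["contact_force"])
a=robot.snapshot("top"); np.save("top2.npy",a); np.save("side2.npy",robot.snapshot("side"))
cv2.imwrite("pics/t2.png",cv2.resize(a[90:300,150:430,::-1],None,fx=2.8,fy=2.8,interpolation=cv2.INTER_CUBIC))
E
```

```text
time_s: 13.23
tool_pos: [493.3, 139.5, 153.9]
tool_rot: [-1.12, -2.933, 0.0]
contact_force: [-0.5, -0.8, -3.0]
finger_gap: 0.147
gripper_force: 30.0
time_s: 13.98
tool_pos: [407.6, 216.6, 229.0]
tool_rot: [-1.119, -2.934, -0.001]
contact_force: [-0.4, -0.8, -3.7]
finger_gap: 0.148
gripper_force: 30.0
[407.62438862 216.62810934 228.97885025] [-0.38894983 -0.75396704 -3.67291405]
```

View pics/t2.png

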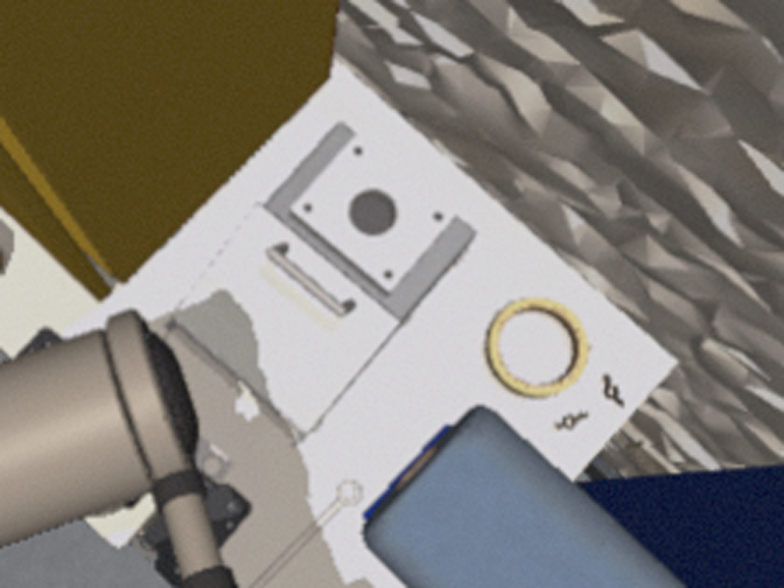

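The top view shows the flap lying shut as at the start, with the bar from (275,250) to (345,308) and the tape roll unmoved. I check the flap numerically, then fly to the flange.

```bash
python3 - <<'E'
from h import *
a=np.load("top0.npy").astype(np.float32).mean(2);b=np.load("top2.npy").astype(np.float32).mean(2)
for n,(u0,u1,v0,v1) in dict(bar=(240,282,172,208),flange=(255,310,135,190),tape=(320,365,190,235),edge=(280,296,198,225)).items():
    (d,r)=cv2.phaseCorrelate(a[v0:v1,u0:u1].copy(),b[v0:v1,u0:u1].copy(),cv2.createHanningWindow((u1-u0,v1-v0),cv2.CV_32F)); print(n,np.round(d,2),round(r,2),np.abs(a-b)[v0:v1,u0:u1].mean().round(1))
E
python3 -m handwheel '.06 -.05 0 0 0 0 0;.17 -.15 0 0 0 0 0;.28 -.25 0 0 0 0 0;.39 -.35 0 0 0 0 0;.5 -.45 0 0 0 0 0;.61 -.55 0 0 0 0 0;.72 -.65 0 0 0 0 0;.82 -.74 0 0 0 0 0;.88 -.79 0 0 0 0 0;.903 -.81 0 0 0 0 0;.903 -.81 0 0 0 0 0;.903 -.81 0 0 0 0 0'
python3 - <<'E'
from h import *
from station import robot
s=robot.read_state();print(s["tool_pos"],s["contact_force"],step(s,[633.6,13.7,124],down(48.02)))
E
```

```text
bar [0.4  0.09] 0.99 8.1
flange [ 0.1  -0.14] 0.96 7.8
tape [0.56 0.51] 0.93 8.3
edge [0.09 0.51] 0.95 8.2
time_s: 15.08
tool_pos: [632.6, 14.3, 227.4]
tool_rot: [-1.119, -2.93, 0.001]
contact_force: [-0.2, 0.7, -2.7]
finger_gap: 0.148
gripper_force: 30.0
[632.61823653  14.33106633 227.42105475] [-0.22107541  0.6701996  -2.69020602] ([0.004, -0.003, -0.414], [-0.002, -0.007, -0.004])
```

The flap is back at its original shut image position, within noise. I descend in two stages over the flange.

```bash
python3 -m handwheel '.004 -.003 -.06 0 0 0 0;.004 -.003 -.14 0 -.003 -.003 0;.004 -.003 -.22 0 -.003 -.003 0;.004 -.003 -.28 0 -.003 -.003 0;.004 -.003 -.3 0 -.003 -.003 0;.004 -.003 -.3 0 -.003 -.003 0;.004 -.003 -.3 0 -.003 -.003 0;.004 -.003 -.3 0 -.003 -.003 0'
python3 - <<'E'
from h import *
from station import robot
c=robot.calibration("wrist"); S=[589.37,53.53,-.7327]
ims=[]
for i in range(6): ims.append(robot.snapshot("wrist").astype(float))
im=np.mean(ims,0); np.save("w4.npy",im); s=robot.read_state(); P=np.array(s["tool_pos"]); print(P,s["contact_force"],step(s,[633.6,13.7,124],down(48.02)))
T=Ro.from_rotvec(s["tool_rot"]).as_matrix(); print("tool y yaw",np.degrees(np.arctan2(T[1,1],T[0,1])),"z",T[:,2].round(4))
z=P[2]-13.9+5; p=[P[0]+.4,P[1]-.3,np.arctan2(T[1,1],T[0,1])-np.pi/2]
q=proj(c,place(p,[[-36,48,z],[-36,-48,z]])); f=proj(c,place(S,HO[3:])); print("plate holes",q.round(1).tolist(),"flange",f.round(1).tolist())
g=im.mean(2)
for k in(0,1):
    u,v=np.round(q[k]).astype(int); print(u,v); print(g[v-16:v+17:2,u-22:u+23:2].round(0).astype(int))
E
```

```text
time_s: 15.75
tool_pos: [635.0, 13.7, 155.5]
tool_rot: [1.122, 2.932, 0.002]
contact_force: [0.7, 0.2, -1.9]
finger_gap: 0.15
gripper_force: 30.0
[634.69404954  13.1427147  154.46607225] [-0.29916006 -0.15924877 -2.47150783] ([-0.004, 0.002, -0.122], [-0.001, 0.001, -0.001])
tool y yaw 48.07454368312189 z [ 9.e-04  5.e-04 -1.e+00]
plate holes [[339.3, 170.7], [159.3, 170.5]] flange [[319.7, 155.3], [179.5, 155.0]]
339 171
[[135 202 203 202 203 202 202 202 202 201 201 200 200 200 200 200 201 201
  200 200 200 200 200]
 [116 142 201 202 201 201 201 201 200 200 200 200 201 201 201 200 200 199
  199 199 198 198 198]
 [123 121 162 209 209 209 209 209 208 208 209 204 177 165 151 162 189 204
  204 203 203 203 203]
 [120 123 184 206 205 204 204 204 205 202 158 127 127 151 175 170 129 145
  184 202 200 199 199]
 [118 138 203 203 202 202 202 202 184 143 154 128 112 174 181 181 182 110
  152 198 202 217 211]
 [119 117 154 204 204 203 204 201 172 214 229 138 123 159 180 181 181 156
   87 168 221 223 222]
 [118 149 202 201 201 201 201 164 239 244 238 132 122 179 181 181 179 162
  111 112 185 222 
[... 1933 characters left out ...]
161 163 102 116 117]
 [243 244 226 112 114 114 100  77  59  91  91  91  91  90 111 155 156 156
  156 157 100 115 115]
 [243 243 230 112 115 116 107  84  55  84  91  91  90  90 105 156 157 156
  157 158 100 117 118]
 [243 244 233 113 114 115 114  97  67  57  85  91  91  90  99 155 155 156
  156 141 107 116 116]
 [243 243 237 115 113 114 114 109  98  67  59  86  92  90  96 157 158 159
  158 102 113 115 116]
 [243 243 237 115 113 113 114 114 105 100  72  58  68  88  93 159 161 120
   99 108 115 114 115]
 [243 243 241 119 113 113 113 112 113 109 100  98  76  62  61  66  78  96
  108 113 114 113 113]
 [243 243 245 123 112 112 112 112 113 112 113 107 102 101 102 101 106 113
  114 114 114 113 114]]
```

```bash
python3 -m handwheel '-.003 .001 -.04 0 0 0 0;-.003 .001 -.08 0 0 0 0;-.003 .001 -.11 0 0 0 0;-.003 .001 -.122 0 0 0 0;-.003 .001 -.122 0 0 0 0;-.003 .001 -.122 0 0 0 0;-.003 .001 -.122 0 0 0 0'
python3 - <<'E'
from h import *
from station import robot
t=[];ps=[];rs=[]
for i in range(6): t.append(robot.snapshot("top").astype(float)); s=robot.read_state(); ps.append(s["tool_pos"]); rs.append(s["tool_rot"])
print(np.mean(ps,0),np.std(ps,0),s["contact_force"])
im=np.mean(t,0); np.save("top3.npy",im); P=np.mean(ps,0); c=robot.calibration("top")
T=Ro.from_rotvec(s["tool_rot"]).as_matrix(); yaw=np.arctan2(T[1,1],T[0,1])-np.pi/2; print(np.degrees(yaw),T[:,2].round(4))
z=P[2]-13.9+5; L=np.array([[36,48,z],[36,-48,z],[-36,48,z],[-36,-48,z]]); q=proj(c,place([P[0]+.4,P[1]-.3,yaw],L)); print("pred holes",q.round(1).tolist())
g=im.mean(2)
for k in range(4):
    u,v=np.round(q[k]).astype(int); print(u,v); print(g[v-6:v+7,u-6:u+7].round(0).astype(int))
E
```

```text
time_s: 16.63
tool_pos: [634.1, 13.4, 123.8]
tool_rot: [1.124, 2.933, 0.001]
contact_force: [-0.1, -0.4, -1.8]
finger_gap: 0.15
gripper_force: 30.0
[634.03720478  13.4463005  123.90093693] [0.07709837 0.0189845  0.06393709] [ 0.58246528  0.46310173 -2.64369472]
-41.92110034277321 [ 7.e-04  6.e-04 -1.e+00]
pred holes [[278.1, 141.0], [307.3, 164.7], [259.9, 161.7], [289.2, 185.9]]
278 141
[[118  87  56  48  73  86  87  88  88  88  90  90  90]
 [130 107  71  50  67  76  78  78  78  80  80  82  82]
 [130 112  78  51  62  67  69  69  71  71  71  71  70]
 [129 111  77  47  53  58  57  59  61  63  65  66  68]
 [127 111  77  49  50  55  53  54  56  61  74  80  86]
 [128 108  79  56  54  56  54  55  52  57  67  81  92]
 [128 109  85  64  54  55  56  55  54  54  59  71  92]
 [126 108  86  70  58  55  58  56  55  61  59  62  79]
 [126 106  80  73  68  59  56  59  62  65  61  61  64]
 [124 100  71  78  90  75  63  62  66  65  66  65  64]
 [123  95  60  72 107 103  78  66  65  66  68  68  67]
 [124  93  55  52  88 108  99  77  67  66  65  67  67]
 [122  91  52  38  59  90 109  98  77  66  67  67
[... 1478 characters left out ...]
10 116 116 116 120 122 123 123 124 125]
 [105 111 113 115 118 120 122 123 123 122 124 123 124]
 [109 113 114 116 118 121 123 123 124 124 124 123 125]
 [110 113 116 116 118 121 124 122 125 124 123 124 126]
 [110 114 115 116 118 122 122 123 124 123 124 125 125]
 [111 114 117 117 119 122 123 123 124 124 125 123 124]
 [110 113 118 118 120 122 122 122 124 124 124 124 124]
 [111 114 116 117 120 121 121 122 123 124 124 124 125]
 [112 116 117 118 120 122 122 122 123 123 126 125 125]
 [115 115 118 119 121 120 122 122 122 123 124 126 125]
 [115 117 118 120 120 121 121 123 124 125 124 125 125]
 [116 117 117 119 121 122 123 123 123 125 126 125 128]
 [115 118 119 121 121 123 123 124 125 124 125 126 127]]
```

```bash
python3 -m handwheel '-.03 -.033 .02 0 0 0 0;-.08 -.089 .02 0 0 0 0;-.08 -.089 .02 0 0 0 0;-.08 -.089 .02 0 0 0 0;-.08 -.089 .02 0 0 0 0;-.08 -.089 .02 0 0 0 0;-.08 -.089 .02 0 0 0 0'
python3 - <<'E'
from h import *
from station import robot
S=[589.37,53.53,-.7327]; t=[];ps=[]
for i in range(6): t.append(robot.snapshot("wrist").astype(float)); s=robot.read_state(); ps.append(s["tool_pos"])
c=robot.calibration("wrist"); im=np.mean(t,0); np.save("w5.npy",im); P=np.mean(ps,0); print(P.round(2),s["contact_force"].round(1))
print("flange pred",proj(c,place(S,HO)).round(1).tolist())
T=Ro.from_rotvec(s["tool_rot"]).as_matrix(); print(np.degrees(np.arctan2(T[1,1],T[0,1])))
g=im.mean(2)
u,v=np.round(proj(c,place(S,HO[3:4]))[0]).astype(int); print(u,v); print(g[v-15:v+16:2,u-22:u+23:2].round(0).astype(int))
for u,v in((163,172),(343,172)):
    print(u,v); print(g[v-16:v+17:2,u-20:u+21:2].round(0).astype(int))
E
```

```text
time_s: 17.52
tool_pos: [614.0, -8.5, 128.6]
tool_rot: [1.123, 2.934, 0.001]
contact_force: [-0.0, 0.3, -3.1]
finger_gap: 0.15
gripper_force: 30.0
[613.89  -8.54 128.39] [ 0.   0.2 -2.3]
flange pred [[298.1, 219.5], [367.8, 270.6], [223.3, 271.0], [378.8, 163.3], [220.6, 162.8]]
48.09589880267043
379 163
[[241 241 241 240 241 240 239 239 239 239 239 239 239 239 239 240 239 239
  237 235 233 232 215]
 [180 180 188 181 204 236 236 236 236 236 236 236 236 236 235 236 235 236
  236 236 236 236 218]
 [189 189 188 188 186 203 236 236 236 235 236 235 235 235 235 236 236 236
  235 235 235 237 209]
 [197 197 197 198 197 213 240 233 233 233 233 233 233 233 233 233 232 232
  232 233 233 233 195]
 [195 194 194 195 194 216 243 238 235 235 235 235 235 234 235 234 234 234
  234 234 234 235 183]
 [197 196 196 196 195 218 243 242 239 239 240 240 236 240 240 238 238 238
  238 239 239 239 170]
 [199 198 198 197 197 226 243 238 238 236 190 125 124 148 216 237 237 236
  237 236 237 236 160]
 [194 192 193 193 192 230 243 241 236 162  89  54  59  66 159 220 236 235
  236 236 236 233 155]
 [194 197 216 212 
[... 3102 characters left out ...]
4 104 236 241 240 240 240 240 240 241 225 156 155 135  64 169
  218 217 217]
 [115 115 114 106 236 241 240 240 240 240 241 240 180 155 158  86  83 172
  218 218 217]
 [116 116 116 104 209 241 240 240 240 241 240 161 154 155 151  50 161 189
  221 220 220]
 [115 115 114 113 153 242 240 240 240 227 156 151 153 148  62 103 178 217
  220 220 219]
 [117 116 116 116 104 176 178 225 208 154 154 153 121  63 107 185 201 222
  222 221 221]
 [113 114 114 114 114 100 105 108 128 128 112  64  69 123 184 202 221 220
  220 219 219]
 [114 116 115 114 115 114 105 138 155 151 131 147 168 187 216 221 221 220
  220 219 219]
 [115 115 115 115 115 115 116 116 196 210 203 205 219 222 222 222 221 222
  220 221 220]]
```

```bash
python3 - <<'E'
from h import *
from station import robot
c=robot.calibration("wrist"); s=robot.read_state(); P=np.array([613.89,-8.54,128.39])
T=Ro.from_rotvec(s["tool_rot"]).as_matrix(); yaw=np.arctan2(T[1,1],T[0,1])-np.pi/2
z=P[2]-8.9
pl,r=fit(c,np.array([[-36,48,z],[-36,-48,z]]),np.array([[343,172.7],[163,172.5]]),[*P[:2],yaw]); print("plate",pl,np.degrees(pl[2]),np.degrees(yaw),r.round(2).tolist())
S=least_squares(lambda p:(proj(c,place([*p,-.7327],HO[3:4]))-[[379.9,166.4]]).ravel(),[589.4,53.5]).x
fl=place([*S,-.7327],HO[:1])[0]; print("flange by wrist",fl, "by top",place([589.37,53.53,-.7327],HO[:1])[0])
d=fl[:2]-pl[:2]; print("shift",d,(d/250).round(4))
n=place([*S,-.7327],[[24,48,95]])
E
```

```text
plate [615.85540138  -8.57238426  -0.73211733] -41.947233170624486 -41.90410119732957 [[0.36, 0.03], [-0.36, 0.02]]
flange by wrist [635.94445647  12.75376645  95.        ] by top [633.97226842  13.39724964  95.        ]
shift [20.08905509 21.32615071] [0.0804 0.0853]
```

```bash
python3 -m handwheel '.03 .032 0 0 0 0 0;.06 .064 0 0 0 0 0;.08 .085 0 0 0 0 0;.08 .085 -.018 0 0 0 0;.08 .085 -.018 0 0 0 0;.08 .085 -.018 0 0 0 0;.08 .085 -.018 0 0 0 0;.08 .085 -.018 0 0 0 0'
python3 - <<'E'
from h import *
from station import robot
t=[];ps=[]
for i in range(6): t.append(robot.snapshot("wrist").astype(float)); s=robot.read_state(); ps.append(s["tool_pos"])
c=robot.calibration("wrist"); im=np.mean(t,0); P=np.mean(ps,0); print(P.round(2),s["contact_force"].round(1),s["joint_velocities"].round(3))
fs=[635.944-60*.7434,12.754+60*.6688,-.7327]
print("expected flange holes by wrist",proj(c,place(fs,HO[3:])).round(1).tolist())
g=im.mean(2)
for u,v in((163,172),(343,172)):
    print(u,v); print(g[v-16:v+17:2,u-20:u+21:2].round(0).astype(int))
b=np.mean([robot.snapshot("top").astype(float) for _ in range(3)],0).astype(np.float32).mean(2);a=np.load("top0.npy").astype(np.float32).mean(2)
for n,(u0,u1,v0,v1) in dict(tape=(320,365,190,235),edge=(280,296,198,225)).items(): print(n,np.abs(a-b)[v0:v1,u0:u1].mean().round(1))
d=np.mean([robot.snapshot("side").astype(float) for _ in range(3)],0).mean(2);e=np.load("side0.npy").mean(2); print("jar",np.abs(d-e)[275:330,165:200].mean())
E
```

```text
time_s: 18.48
tool_pos: [633.6, 12.2, 124.0]
tool_rot: [-1.124, -2.933, -0.001]
contact_force: [-0.6, 0.3, -2.8]
finger_gap: 0.15
gripper_force: 30.0
[633.77  12.24 124.15] [-0.3  1.  -2.7] [-0.    -0.001  0.001 -0.001  0.001  0.001]
expected flange holes by wrist [[334.7, 166.0], [172.5, 165.8]]
163 172
[[119 120 119 119 120 119 119 120 119 118 119 119 119 119 119 119 119 119
  119 119 120]
 [119 119 119 119 119 120 119 119 118 113 110 118 120 120 120 119 120 120
  121 120 121]
 [117 117 117 118 118 117 110  89  99 117 127 109  94 108 119 118 119 119
  119 119 119]
 [115 115 115 115 115  97  79 131 162 162 162 158 117  73  88 114 117 116
  117 117 117]
 [114 114 114 114  99  80 106 161 160 161 161 147 102  70  73  85 114 116
  116 117 117]
 [112 111 112 109  87  72 158 159 159 160 160 148 107  75  78  65  85 114
  114 114 114]
 [112 113 113 102  72  92 166 165 165 166 166 163 136  82  80  82  81 112
  115 115 115]
 [116 115 116  99  64  95 162 162 162 163 164 164 149 128  87  84  84  96
  119 117 118]
 [117 117 116  97  65  85 159 159 159 159 160 160 160 149 138 127 125  98
  118 11
[... 1584 characters left out ...]
60 160 136  63 170
  221 221 221]
 [116 164 202 176 238 242 242 242 242 242 242 243 222 160 162  82  89 177
  222 221 222]
 [118 121 193 183 222 243 242 242 242 242 242 244 212 161 157  62 165 192
  225 224 224]
 [118 117 126 198 191 243 242 242 242 242 243 205 158 155  75  92 165 222
  224 223 223]
 [119 119 118 127 180 170 226 243 229 244 197 156 129  68 105 182 205 226
  225 225 225]
 [116 117 117 116 130 174 138 112 131 141 113  77  76 117 187 206 224 223
  223 222 223]
 [117 117 117 117 116 170 186 166 149 142 133 158 173 190 220 224 224 223
  223 222 223]
 [118 118 118 118 118 115 173 202 199 211 207 209 222 226 225 224 224 224
  224 223 224]]
tape 39.7
edge 68.3
jar 1.2156998556998564
```

Both threaded holes show through the plate's holes where the wrist fit predicts, within about 1 px or 0.5 mm. One quick bystander and flap check from the side view, then I hand in.

```bash
python3 - <<'E'
from h import *
from station import robot
d=np.mean([robot.snapshot("side").astype(float) for _ in range(3)],0).mean(2);e=np.load("side0.npy").mean(2)
D=np.abs(d-e)
print("tape",D[163:190,280:320].mean(),"flap front",D[225:260,228:312].mean(),"hinge corner",D[222:240,295:315].mean())
m=cv2.resize(D[160:262:1,225:325],(20,17),interpolation=cv2.INTER_AREA); print(m.round(0).astype(int))
E
```

```text
tape 5.163683127572017 flap front 22.27339380196523 hinge corner 47.35432098765432
[[ 12  26  64 149  84  73  33  24   1   1   1   1   1   1   1   1   1   1
    1   1]
 [ 84 101 107 172 114 112 105  70  40   2   1   1   1   1   1   1   1   1
    1   1]
 [107  51  23  41  68 112 111  97  75  10   1   2   1   1   1   1   1   1
    1   1]
 [ 76  64  51  59  89  91  73  53  57  35  40  46   9   1   1   1   1   1
    1   1]
 [ 57  83  80  66  41  31  37  54  60  36  70  58  41   2   1   1   1   1
    1   1]
 [ 25  19   7   4   6  36  62  53  34  49  68  73  64  20   1   1   1   1
    1   1]
 [  2   3   3   3  12  13  12  20  18  41  55  60  72  68  10   1   2   2
    1   1]
 [  2   2   3   3   4   2   1   1   1   1  10  31  52  69  55  31  52  53
   49  38]
 [  2   2   2   2   1   2   3   1   1   1   1   1   4  33  64  65  58  57
   58  57]
 [  1   1   2   3   4   4   3   1   1   1   1   1   3  36  54  68  62  58
   58  58]
 [  1   1   1   2   3   5   6   4   1   1   1   1  32  53  57  75  73  59
   58  58]
 [  1   1   1   1   1   1   5   5   4   1   1  15  52  54  66  69  55  55
   59  57]
 [  1   1   1   1   1   1   1   2   4   5   7  49  52  43  31  12   4  64
   82  77]
 [  2   1   1   1   1   1   1   1   1   4  25  31  11   4  11  28  40  76
   83  83]
 [  1   1   1   1   1   1   1   1   1   1   3   8  23  48  67  76  81  82
   83  83]
 [  1   1   1   1   1   1   1   1   1  17  44  65  66  67  84  83  83  83
   83  84]
 [  1   1   1   1   1   1   1   1   2  43  69  80  83  83  83  83  84  83
   83  83]]
```

```bash
python3 -c "
from station import robot
print(robot.finish_job())"
```

```text
the job is handed in; nothing more can be done
None
```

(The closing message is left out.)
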